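Find the rocking corner of a carving board and press its shim tab flat

ROBOT

A 6-joint arm with a two-finger parallel gripper is mounted at the origin on the work surface. World frame = base frame: x ahead of the robot, y to its left, z up, the work surface at z = 0. Lengths are in mm, angles in rad, forces in N, time in s.
With the tool pointing down it reaches from about 275 to 750 mm from the base axis. Payload 10.2 kg.
Tool frame: the origin (TCP) lies midway between the tips of the shut fingers; the grasp point (between the pads) lies 19 mm behind it; z points along the fingers, y is the line along which they close (so a half turn about z gives the same grasp; the last joint's range is limited). The gripper opens to 88 mm and grips with 3 to 60 N. Pads are 18 mm wide; open, the fingers measure 123 mm over their backs; the gripper's body (75 mm by 187 mm) begins 45 mm behind the grasp point.
Start: joints at [-1.364, 0.313, 1.498, -0, 1.331, -0.223], TCP at [218.75, -477.263, 238.72] pointing down, gripper open.
Joint ranges: [-2.94, 2.94], [-0.97, 2.17], [0.19, 2.56], [-1.23, 4.37], [0.02, 3.11], [-2.88, 2.88]. Speed limits (rad/s): [2.39, 2.39, 3.01, 3.14, 3.14, 3.14].

INTERFACE

Orientations are given as a rotation vector (axis times angle).
In Python, from station import bot, eyes, job gives the robot as it stands.
- The arm moves only by the tool jog_arm, never from a script. Its argument "plan" is a list of rows, each an object of numbers: "dx", "dy", "dz": the shift along the tool's x, y, z as a fraction of full scale; "ax", "ay", "az": the turn, a rotation vector about the tool's x, y, z as a fraction of full scale. In form: [{"dx": .., "dy": .., "dz": .., "ax": .., "ay": .., "az": ..}, ...]. A call has 1 to 12 rows; each row is the pose to reach, as a shift and turn from the pose commanded when the call began, along the tool's axes at that moment, turning the shorter way round; what a row does not reach only later rows make up. Full scale, the value 1, is 150 mm for a shift and 180 degrees for a turn. A row lasts 1/10 s, in which the tool goes at most 50 mm and 8.59 degrees, less where a joint would pass 70% of its speed; a pose out of reach is approached as far as the arm can. A call with a number of a shift or a turn outside -1 to 1 is refused whole. A call with a gripper value outside its range is refused whole. "jaw" is the opening, from 0 (shut) to 1 (fully open), set as the call begins (left out, the last holds). The fingers move at their own pace and stop on an object; "newtons" is the grip in N (left out, the last holds). Time passes only in rows, so rows that repeat a pose let the fingers close. It gives the time, the measured TCP pose, the force, the opening and the grip force at its end, in the units of the state.
- bot.observe(): the state, without advancing time (a new reading comes with each control period).
- eyes.snapshot(name): name is "side" or "top" or "wrist"; returns a dict with "frame" (384x512x3 uint8, blue, green, red), "range_z" (384x512 float32, mm along the optical axis (not along the pixel's ray), 0 where there is no reading), "vfov" (degrees; the focal length in pixels is half the picture's height over the tangent of half this angle, whatever the lens; pixels are square), "cx", "cy" (the principal point, pixels), "pose" (4x4, takes a point from camera to world coordinates); the wrist camera has in their place "hand_eye" (4x4, takes a point from camera to tool coordinates, whose origin is the TCP and whose axes are the flange's). Camera axes: x right, y up, looking along -z (the intrinsics and any distortion apply to the point x, -y, -z); pixel columns grow to the right and rows downward; lengths in mm; the calibration is good to about 2 mm. A picture is of the moment at which its call begins: read the wrist's pose just before it.
- job.finish_job(): hands the job in; it is judged then, once.
The state is a dict: "t": time; "joint_pos": joint angles; "qd": joint speeds; "tau": joint torques, N m; "tcp_pos": TCP position; "tcp_rot": TCP orientation; "ft_force": force on the tool from outside, world axes, zero at the start; "ft_torque": the same for the moment, N m; "grip_width": finger opening in mm; "finger_force": force on a finger pad.
Only numpy, scipy, OpenCV 4.12 (cv2) and the standard library are available. Lean on these libraries where they do the work, as an engineer would, in place of code of your own. Each camera call takes 0.05 s, during which the arm holds its last target. There are 200 camera calls.

TASK

The carving board rocks on one of its four corners: press down with closed fingertips on one corner of the board after another until you find the one that sinks, then press the steel shim tab of that corner flat against the board so that the corner is packed up. Press only that one tab, leave the other three standing up, and do not grasp, lift or shift the board or anything lying on it or around it. Finish clear of everything.

Things in the scene. Friction and masses are not known exactly. Their poses are not given: they have to be found in the camera images.
- board: pale wooden carving board, loose, 220 mm (x, away from the robot) by 320 mm (y) by 20 mm, 1.3 kg; origin: centre of its underside, z up. It stands level on four rubber feet hidden under its corners, on a slightly larger fixed plywood base. One foot (which one varies, not told) is 6 mm low: pressed with 3 to 4 N that corner sinks about 6 mm and springs back up when let go; the others sink under 1 mm
- board_top (a point): centre of the board's top face, 42 mm above the table, board axes. A stop batten 14 mm high stands on the top face along the far long edge (x 95 to 109, y -40 to 40 mm from here)
- corner_near_left (a point): bare press point on the board's top face over the foot of the corner nearest the robot, at its left (board -x, +y): 28 mm from the long edge, 23 mm from the short edge, at (+-82, +-137, 0) mm from board_top, about 20 mm clear all round
- corner_near_right (a point): bare press point on the board's top face over the foot of the corner nearest the robot, at its right (board -x, -y): 28 mm from the long edge, 23 mm from the short edge, at (+-82, +-137, 0) mm from board_top, about 20 mm clear all round
- corner_far_left (a point): bare press point on the board's top face over the foot of the corner farthest from the robot, at its left (board +x, +y): 28 mm from the long edge, 23 mm from the short edge, at (+-82, +-137, 0) mm from board_top, about 20 mm clear all round
- corner_far_right (a point): bare press point on the board's top face over the foot of the corner farthest from the robot, at its right (board +x, -y): 28 mm from the long edge, 23 mm from the short edge, at (+-82, +-137, 0) mm from board_top, about 20 mm clear all round
- tabend_near_left (a point): middle of the free end, upper face, of the near_left corner's shim tab: a steel leaf 24 mm wide, 5 mm thick, along board y, hinged 27 mm inboard of the corner point, reaching 60 mm on. Starts raised about 30 degrees, this end 33 mm above the board's top face; flat, 5 mm above it. Press straight down 63 mm from the corner point (board -y): the finger meets it near its end and stays on it
- tab_near_left (a joint): angle the near_left tab has been pressed: 0 up, 0.55 rad flat on the board (end stop); starts 0 to 0.04. A stiff hinge (4 to 6 N pressed there), stays where it is left. Flat, its pin sticks 6 mm out under the board and packs the gap over a low foot; over an ordinary foot there is no gap and it jams or jacks the board up
- tabend_near_right (a point): middle of the free end, upper face, of the near_right corner's shim tab: a steel leaf 24 mm wide, 5 mm thick, along board y, hinged 27 mm inboard of the corner point, reaching 60 mm on. Starts raised about 30 degrees, this end 33 mm above the board's top face; flat, 5 mm above it. Press straight down 63 mm from the corner point (board +y): the finger meets it near its end and stays on it
- tab_near_right (a joint): angle the near_right tab has been pressed: 0 up, 0.55 rad flat on the board (end stop); starts 0 to 0.04. A stiff hinge (4 to 6 N pressed there), stays where it is left. Flat, its pin sticks 6 mm out under the board and packs the gap over a low foot; over an ordinary foot there is no gap and it jams or jacks the board up
- tabend_far_left (a point): middle of the free end, upper face, of the far_left corner's shim tab: a steel leaf 24 mm wide, 5 mm thick, along board y, hinged 27 mm inboard of the corner point, reaching 60 mm on. Starts raised about 30 degrees, this end 33 mm above the board's top face; flat, 5 mm above it. Press straight down 63 mm from the corner point (board -y): the finger meets it near its end and stays on it
- tab_far_left (a joint): angle the far_left tab has been pressed: 0 up, 0.55 rad flat on the board (end stop); starts 0 to 0.04. A stiff hinge (4 to 6 N pressed there), stays where it is left. Flat, its pin sticks 6 mm out under the board and packs the gap over a low foot; over an ordinary foot there is no gap and it jams or jacks the board up
- tabend_far_right (a point): middle of the free end, upper face, of the far_right corner's shim tab: a steel leaf 24 mm wide, 5 mm thick, along board y, hinged 27 mm inboard of the corner point, reaching 60 mm on. Starts raised about 30 degrees, this end 33 mm above the board's top face; flat, 5 mm above it. Press straight down 63 mm from the corner point (board +y): the finger meets it near its end and stays on it
- tab_far_right (a joint): angle the far_right tab has been pressed: 0 up, 0.55 rad flat on the board (end stop); starts 0 to 0.04. A stiff hinge (4 to 6 N pressed there), stays where it is left. Flat, its pin sticks 6 mm out under the board and packs the gap over a low foot; over an ordinary foot there is no gap and it jams or jacks the board up
- spoon_c (a point): half-carved wooden spoon blank, 34 by 185 by 18 mm, lying loose on the middle of the board along its long side; point 12 mm above its underside (bystander, leave alone)
- offcut_c (a point): dark wooden offcut 30 by 45 by 22 mm, loose on the near middle of the board (bystander, leave alone)
- chisel_c (a point): wood chisel lying on the table right of the board, 200 mm long (bystander, leave alone)
- mallet_c (a point): wooden mallet lying on the table left of the board, 250 mm long, head 60 mm high (bystander, leave alone)
- phone_c (a point): white phone 75 by 155 by 9 mm, lying on the table right of the board (bystander, leave alone)

How it is judged (in metres and radians):
On the way, in this order (a step that is already met when the one before it is completed fails the run):
1. the rocking corner is found: the robot presses on the board and that corner sinks by more than 3 mm, all four tabs still up (height (world z) of any of corner_near_left, corner_near_right, corner_far_left, corner_far_right below 0.039 m and contact force between the fingers and board above 1 N and value of joint each of tab_near_left, tab_near_right, tab_far_left, tab_far_right below 0.12 rad), for 0.05 s.
2. one shim tab is pressed flat by the fingers (value of joint any of tab_near_left, tab_near_right, tab_far_left, tab_far_right above 0.48 rad and contact force between the fingers and board above 1 N), for 0.05 s.
At the end, for the whole second after the job is handed in: One tab is flat (past 0.48 of 0.55 rad), the other three stand up (under 0.12 rad); the board rests level, each corner point within 2.5 mm of 42 mm above the table (a tab flat at a wrong corner lifts it out of this); board shifted under 20 mm, bystanders under 30 mm (((value of joint tab_near_left above 0.48 rad and value of joint each of tab_near_right, tab_far_left, tab_far_right below 0.12 rad) or (value of joint tab_near_right above 0.48 rad and value of joint each of tab_near_left, tab_far_left, tab_far_right below 0.12 rad) or (value of joint tab_far_left above 0.48 rad and value of joint each of tab_near_left, tab_near_right, tab_far_right below 0.12 rad) or (value of joint tab_far_right above 0.48 rad and value of joint each of tab_near_left, tab_near_right, tab_far_left below 0.12 rad)) and height (world z) of corner_near_left between 0.0395 and 0.0445 m and height (world z) of corner_near_right between 0.0395 and 0.0445 m and height (world z) of corner_far_left between 0.0395 and 0.0445 m and height (world z) of corner_far_right between 0.0395 and 0.0445 m and distance of board_top from where it was at the start of the episode below 0.02 m and distance of each of spoon_c, offcut_c, chisel_c, mallet_c, phone_c from where it was at the start of the episode below 0.03 m and linear speed of board below 0.02 m/s); the robot touches nothing.
It fails at once if a second tab is pressed down (two tabs past 0.12 rad) (value of joint each of tab_near_left, tab_near_right above 0.12 rad or value of joint each of tab_near_left, tab_far_left above 0.12 rad or value of joint each of tab_near_left, tab_far_right above 0.12 rad or value of joint each of tab_near_right, tab_far_left above 0.12 rad or value of joint each of tab_near_right, tab_far_right above 0.12 rad or value of joint each of tab_far_left, tab_far_right above 0.12 rad).
It fails at once if a tab at a firm corner jacks that corner up (tab past 0.12 rad and its corner more than 2.5 mm above level) ((value of joint tab_near_left above 0.12 rad and height (world z) of corner_near_left above 0.0445 m) or (value of joint tab_near_right above 0.12 rad and height (world z) of corner_near_right above 0.0445 m) or (value of joint tab_far_left above 0.12 rad and height (world z) of corner_far_left above 0.0445 m) or (value of joint tab_far_right above 0.12 rad and height (world z) of corner_far_right above 0.0445 m)).
It fails at once if the board is lifted (its centre rises more than 8 mm) or shifted more than 20 mm (height (world z) of board_top above 0.05 m or distance of board_top from where it was at the start of the episode above 0.02 m).
It fails at once if a bystander is lifted or moved more than 30 mm (distance of any of spoon_c, offcut_c, chisel_c, mallet_c, phone_c from where it was at the start of the episode above 0.03 m).
It also fails if it takes over 48 s, if anything falls off the work surface, if the arm or the gripper's body presses on something with over 40 N, if the wrist force passes 120 N, or if a joint passes its speed limit or range.

## Working session

There is one attempt and no reset: what is moved stays moved. The work goes in short steps, Python scripts to look and compute and a tool call to move; the robot and the scene stay as the last step left them, time stands still between calls to the robot, and variables do not carry over. Pictures are saved under pics/ and viewed, at most 10 in all, crops included, and the job is handed in when it is done.

Besides the shell and the picture viewer there is one more tool, called after "Call:" as name(argument=value, ...), one argument or row to a line, values as JSON. jog_arm: Moves the arm, as the interface text tells. Its arguments: {"type":"object","properties":{"plan":{"type":"array"},"jaw":{"type":"number"},"newtons":{"type":"number"}},"required":["plan"]}

```bash
mkdir -p pics
cat > h.py <<'E'
import numpy as np, cv2
from station import bot, eyes, job
def world(s,pose=None):
    P=s.get("pose") if pose is None else pose
    P=np.array(P); z=np.array(s["range_z"],float); h,w=z.shape
    f=h/2/np.tan(np.radians(s["vfov"])/2)
    v,u=np.mgrid[:h,:w]
    c=np.stack([(u-s["cx"])/f*z,-(v-s["cy"])/f*z,-z,np.ones_like(z)],-1)
    W=(c@P.T)[...,:3]; W[z==0]=np.nan
    return W
E
python3 - <<'E'
from h import *
o=bot.observe(); print(o)
s=eyes.snapshot("top"); print({k:v for k,v in s.items() if k not in("frame","range_z")})
W=world(s); np.save("top.npy",W); cv2.imwrite("pics/top.png",s["frame"])
cv2.imwrite("pics/top2.png",cv2.resize(s["frame"],(800,600),interpolation=cv2.INTER_CUBIC))
m=np.abs(W[...,2]-42)<4
m=m.astype(np.uint8); m=cv2.morphologyEx(m,cv2.MORPH_OPEN,np.ones((3,3)))
n,l,st,c=cv2.connectedComponentsWithStats(m); i=1+st[1:,4].argmax(); p=W[l==i]
print(st[i],cv2.minAreaRect(p[:,:2].astype(np.float32)),np.median(p,0))
E
```

```text
{'t': 0.0, 'joint_pos': array([-1.36443756e+00,  3.13440661e-01,  1.49843360e+00, -5.92393044e-06,
        1.33098758e+00, -2.23403224e-01]), 'qd': array([ 8.21712354e-04,  7.86703170e-05,  3.12530936e-04,  3.78157898e-04,
       -7.58548772e-04, -1.34687648e-03]), 'tau': array([-5.95536021e-04, -4.02209759e+01, -2.52266854e+01,  6.93968637e-02,
        3.52312729e-02, -9.22871482e-05]), 'tcp_pos': array([ 218.67839954, -477.02061068,  238.167157  ]), 'tcp_rot': array([-3.06810113e+00, -6.69616992e-01, -7.94954213e-06]), 'ft_force': array([ 1.03926993, -0.60110831, -0.06746717]), 'ft_torque': array([ 0.00557303, -0.03971679, -0.03839432]), 'finger_force': 0.0, 'grip_width': 88.06020619643905}
{'vfov': 54.43798110150292, 'cx': 252.4575292150872, 'cy': 191.49759964320114, 'pose': array([[ 2.06560972e-03,  9.88917661e-01, -1.48450644e-01,
         3.89787329e+02],
       [-9.99940822e-01,  4.56988499e-04, -1.08693600e-02,
        -1.68799658e+01],
       [-1.06810618e-02,  1.48464310e-01,  9.88860083e-01,
         1.10317310e+03],
       [ 0.00000000e+00,  0.00000000e+00,  0.00000000e+00,
         1.00000000e+00]])}
[175 165  17  31 254] ((583.4804077148438, 196.13467407226562), (90.58941650390625, 47.14793395996094), 2.4470672607421875) [575.57055076 199.0027731   40.22329114]
```

View pics/top2.png

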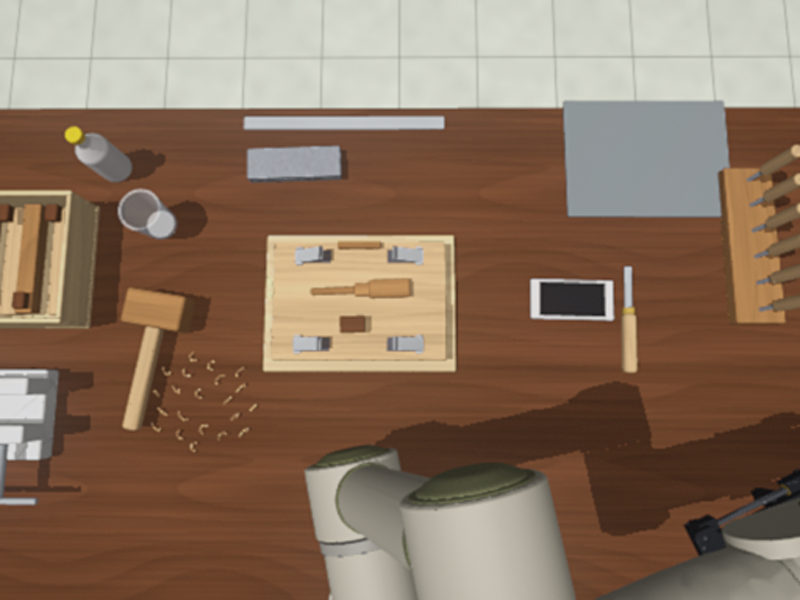

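The top view shows the board at about (267–455, 236–370) in the enlarged picture, with the tabs at (310,255), (406,255), (311,343), (406,343), the mallet on the left, and the phone and chisel on the right. I'll enlarge the board to locate its edges.

Run:
```python
from h import *
f=cv2.imread("pics/top.png"); W=np.load("top.npy")
cv2.imwrite("pics/crop.png",cv2.resize(f[145:243,165:297],None,fx=6,fy=6,interpolation=cv2.INTER_CUBIC))
for v in range(150,246,8): print(v,[int(x) if x==x else None for x in W[v,166:300:6,2]])
```

```text
150 [-1, -5, -1, -2, -5, -3, -4, -2, 0, 0, -3, 0, -2, -2, -3, -4, -4, 0, -3, 0, -3, -6, 1]
158 [-1, 12, 37, 36, 47, 38, 68, 39, 40, 51, 53, 51, 55, 42, 41, 67, 38, 49, 39, 39, 7, -3, -4]
166 [-1, 7, 39, 38, 41, 54, 41, 38, 40, 43, 40, 37, 39, 37, 41, 57, 54, 44, 38, 38, 9, 0, -3]
174 [1, 8, 39, 38, 37, 38, 36, 35, 43, 38, 40, 39, 36, 43, 41, 42, 36, 42, 37, 36, 6, -2, 0]
182 [-2, 14, 41, 39, 40, 38, 37, 38, 39, 32, 40, 53, 58, 59, 55, 58, 38, 40, 38, 37, 8, -1, -1]
190 [0, 7, 37, 37, 40, 40, 42, 38, 41, 37, 36, 39, 54, 52, 44, 40, 41, 39, 37, 34, 10, -4, -1]
198 [-2, 9, 36, 40, 38, 40, 38, 39, 37, 37, 39, 39, 37, 41, 40, 42, 42, 40, 38, 41, 5, -3, 0]
206 [-6, 8, 38, 40, 40, 41, 39, 38, 39, 60, 61, 62, 40, 37, 39, 40, 37, 40, 38, 35, 11, -5, -1]
214 [0, 8, 39, 41, 44, 42, 42, 36, 37, 39, 41, 39, 38, 38, 40, 36, 37, 45, 44, None, 9, -1, -1]
222 [-2, 6, 40, 44, 48, 56, 67, 38, 39, 42, 41, 40, 37, 38, 40, 68, 57, 47, 38, 37, 8, 1, 0]
230 [-3, 9, 22, 20, 19, 23, 23, 21, 22, 27, 22, 23, 23, 20, 23, 26, 27, 25, 22, 24, 13, -3, 0]
238 [-2, -4, 0, -7, -2, -2, -3, -5, -3, -2, -1, -1, -2, -2, -3, 0, 0, -5, -3, -1, 0, -4, -3]
```

View pics/crop.png

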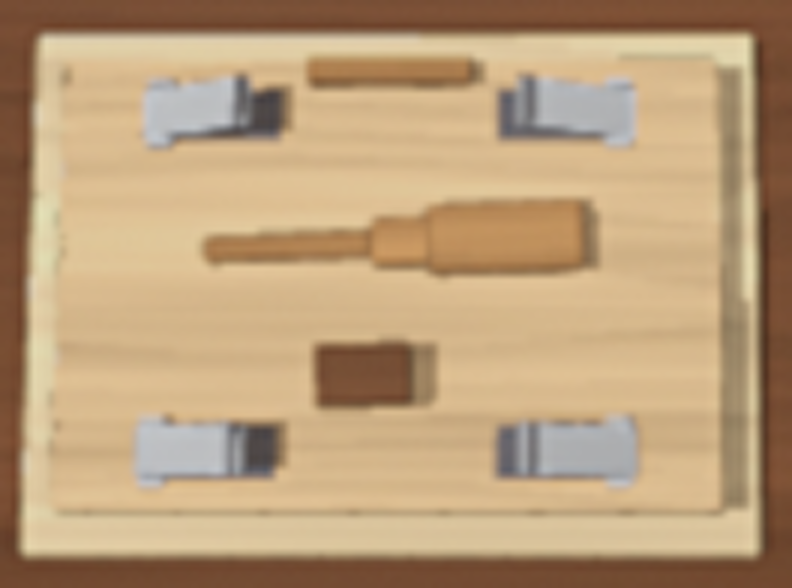

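```bash
cat >> h.py <<'E'
def hit(s,u,v,z):
    P=np.array(s["pose"]); f=192/np.tan(np.radians(s["vfov"])/2)
    d=P[:3,:3]@np.array([(u-s["cx"])/f,-(v-s["cy"])/f,-1]); o=P[:3,3]
    return o+d*(z-o[2])/d[2]
E
python3 - <<'E'
from h import *
s=eyes.snapshot("top")
def c(x,y,z=40): return hit(s,165+(x+.5)/6-.5,145+(y+.5)/6-.5,z)[:2].round(1)
for n,p in dict(NL=(52,512),NR=(722,512),FL=(63,57),FR=(717,60),hNL=(148,452),hNR=(622,451),hFL=(157,113),hFR=(622,113)).items(): print(n,c(*p))
E
```

```text
NL [438.8 219.8]
NR [439.3 -97.4]
FL [660.2 221.8]
FR [658.5 -97.4]
hNL [467.3 175. ]
hNR [468.1 -50.3]
hFL [632.2 175.1]
hFR [632.1 -51. ]
```

Call:
jog_arm(
  plan=[
    {"dx": 0.96,"dy": -0.66,"dz": 0.4,"ax": 0,"ay": 0,"az": -0.3632},
    {"dx": 0.96,"dy": -0.66,"dz": 0.4,"ax": 0,"ay": 0,"az": -0.3632},
    {"dx": 0.96,"dy": -0.66,"dz": 0.4,"ax": 0,"ay": 0,"az": -0.3632},
    {"dx": 0.96,"dy": -0.66,"dz": 0.4,"ax": 0,"ay": 0,"az": -0.3632},
    {"dx": 0.96,"dy": -0.66,"dz": 0.4,"ax": 0,"ay": 0,"az": -0.3632},
    {"dx": 0.96,"dy": -0.66,"dz": 0.4,"ax": 0,"ay": 0,"az": -0.3632},
    {"dx": 0.96,"dy": -0.66,"dz": 0.4,"ax": 0,"ay": 0,"az": -0.3632},
    {"dx": 0.96,"dy": -0.66,"dz": 0.4,"ax": 0,"ay": 0,"az": -0.3632},
    {"dx": 0.96,"dy": -0.66,"dz": 0.4,"ax": 0,"ay": 0,"az": -0.3632},
    {"dx": 0.96,"dy": -0.66,"dz": 0.4,"ax": 0,"ay": 0,"az": -0.3632},
  ],
  jaw=0,
  newtons=20,
)

```text
t: 1.1
tcp_pos: [308.3, -327.2, 178.6]
tcp_rot: [-2.224, -2.218, -0.0]
ft_force: [-0.1, -0.3, 0.1]
grip_width: 10.1
finger_force: 0.0
```

Call:
jog_arm(
  plan=[
    {"dx": 1,"dy": 1,"dz": 0.2},
    {"dx": 1,"dy": 1,"dz": 0.2},
    {"dx": 1,"dy": 1,"dz": 0.2},
    {"dx": 1,"dy": 1,"dz": 0.2},
    {"dx": 1,"dy": 1,"dz": 0.2},
    {"dx": 1,"dy": 1,"dz": 0.2},
  ],
)

```text
validation failed for argument at $.pl...
```

Call:
jog_arm(
  plan=[
    {"dx": 1,"dy": 1,"dz": 0.2,"ax": 0,"ay": 0,"az": 0},
    {"dx": 1,"dy": 1,"dz": 0.2,"ax": 0,"ay": 0,"az": 0},
    {"dx": 1,"dy": 1,"dz": 0.2,"ax": 0,"ay": 0,"az": 0},
    {"dx": 1,"dy": 1,"dz": 0.2,"ax": 0,"ay": 0,"az": 0},
    {"dx": 1,"dy": 1,"dz": 0.2,"ax": 0,"ay": 0,"az": 0},
    {"dx": 1,"dy": 1,"dz": 0.2,"ax": 0,"ay": 0,"az": 0},
  ],
)

```text
t: 1.7
tcp_pos: [458.9, -176.1, 148.3]
tcp_rot: [-2.219, -2.223, 0.0]
ft_force: [0.2, -0.9, 0.7]
grip_width: 0.7
finger_force: 0.0
```

Call:
jog_arm(
  plan=[
    {"dx": 0.68,"dy": 0.055,"dz": 0.3,"ax": 0,"ay": 0,"az": 0},
    {"dx": 0.68,"dy": 0.055,"dz": 0.4,"ax": 0,"ay": 0,"az": 0},
    {"dx": 0.68,"dy": 0.055,"dz": 0.52,"ax": 0,"ay": 0,"az": 0},
    {"dx": 0.68,"dy": 0.055,"dz": 0.6,"ax": 0,"ay": 0,"az": 0},
    {"dx": 0.68,"dy": 0.055,"dz": 0.67,"ax": 0,"ay": 0,"az": 0},
    {"dx": 0.68,"dy": 0.055,"dz": 0.67,"ax": 0,"ay": 0,"az": 0},
    {"dx": 0.68,"dy": 0.055,"dz": 0.67,"ax": 0,"ay": 0,"az": 0},
  ],
)

```text
t: 2.4
tcp_pos: [467.0, -76.7, 49.0]
tcp_rot: [2.223, 2.218, 0.001]
ft_force: [-0.5, 0.1, 0.2]
grip_width: 0.4
finger_force: 0.0
```

Run:
```python
from h import *
o=bot.observe(); print(o['tcp_pos'],o['ft_force'])
s=eyes.snapshot("side")
cv2.imwrite("pics/side.png",cv2.resize(s["frame"],(800,600),interpolation=cv2.INTER_CUBIC))
```

```text
[467.0127471  -76.68316399  48.97058458] [-0.48236619  0.13612565  0.2495826 ]
```

View pics/side.png

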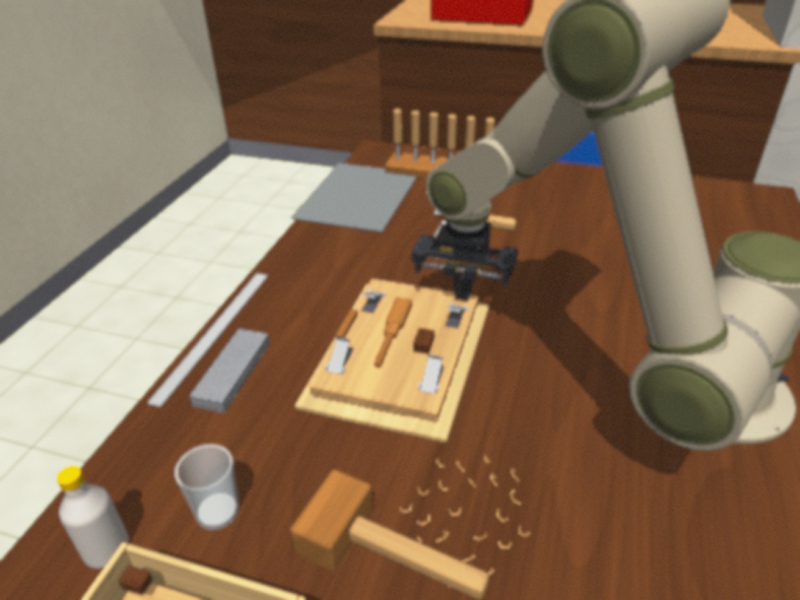

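The side view shows the closed fingers at about (463,288), just above the near-right corner and clear of its tab at (456,315). Now I'll press.

Call:
jog_arm(
  plan=[
    {"dx": 0,"dy": 0,"dz": 0.03,"ax": 0,"ay": 0,"az": 0},
    {"dx": 0,"dy": 0,"dz": 0.04,"ax": 0,"ay": 0,"az": 0},
    {"dx": 0,"dy": 0,"dz": 0.05,"ax": 0,"ay": 0,"az": 0},
    {"dx": 0,"dy": 0,"dz": 0.055,"ax": 0,"ay": 0,"az": 0},
    {"dx": 0,"dy": 0,"dz": 0.06,"ax": 0,"ay": 0,"az": 0},
    {"dx": 0,"dy": 0,"dz": 0.06,"ax": 0,"ay": 0,"az": 0},
  ],
)

```text
t: 3.05
tcp_pos: [466.8, -75.6, 42.2]
tcp_rot: [2.22, 2.222, -0.001]
ft_force: [-15.3, 2.1, 43.2]
grip_width: -0.0
finger_force: 21.2
```

Call:
jog_arm(
  plan=[
    {"dx": 0,"dy": 0,"dz": -0.2,"ax": 0,"ay": 0,"az": 0},
    {"dx": 0,"dy": 0.3,"dz": -0.25,"ax": 0,"ay": 0,"az": 0},
    {"dx": 0,"dy": 0.6,"dz": -0.25,"ax": 0,"ay": 0,"az": 0},
    {"dx": 0,"dy": 0.9,"dz": -0.2,"ax": 0,"ay": 0,"az": 0},
    {"dx": 0,"dy": 1,"dz": -0.15,"ax": 0,"ay": 0,"az": 0},
    {"dx": 0,"dy": 1,"dz": -0.1,"ax": 0,"ay": 0,"az": 0},
    {"dx": 0,"dy": 1,"dz": -0.1,"ax": 0,"ay": 0,"az": 0},
  ],
)

```text
t: 3.75
tcp_pos: [615.3, -75.0, 52.7]
tcp_rot: [-2.219, -2.22, 0.002]
ft_force: [0.2, 0.4, 0.2]
grip_width: 0.5
finger_force: 0.0
```

Call:
jog_arm(
  plan=[
    {"dx": 0,"dy": 0.09,"dz": 0.03,"ax": 0,"ay": 0,"az": 0},
    {"dx": 0,"dy": 0.09,"dz": 0.05,"ax": 0,"ay": 0,"az": 0},
    {"dx": 0,"dy": 0.09,"dz": 0.05,"ax": 0,"ay": 0,"az": 0},
  ],
)

```text
t: 4.05
tcp_pos: [629.1, -75.2, 46.6]
tcp_rot: [-2.221, -2.221, 0.001]
ft_force: [-0.6, 1.1, 0.5]
grip_width: 0.5
finger_force: 0.0
```

Call:
jog_arm(
  plan=[
    {"dx": 0,"dy": 0,"dz": 0.015,"ax": 0,"ay": 0,"az": 0},
    {"dx": 0,"dy": 0,"dz": 0.025,"ax": 0,"ay": 0,"az": 0},
    {"dx": 0,"dy": 0,"dz": 0.033,"ax": 0,"ay": 0,"az": 0},
    {"dx": 0,"dy": 0,"dz": 0.033,"ax": 0,"ay": 0,"az": 0},
    {"dx": 0,"dy": 0,"dz": 0.033,"ax": 0,"ay": 0,"az": 0},
  ],
)

```text
t: 4.55
tcp_pos: [630.0, -75.3, 42.0]
tcp_rot: [-2.221, -2.221, 0.0]
ft_force: [-1.4, 0.7, 2.8]
grip_width: 0.3
finger_force: 1.2
```

Call:
jog_arm(
  plan=[
    {"dx": 0,"dy": 0,"dz": 0.01,"ax": 0,"ay": 0,"az": 0},
    {"dx": 0,"dy": 0,"dz": 0.01,"ax": 0,"ay": 0,"az": 0},
    {"dx": 0,"dy": 0,"dz": 0.01,"ax": 0,"ay": 0,"az": 0},
  ],
)

```text
t: 4.85
tcp_pos: [630.3, -75.4, 40.4]
tcp_rot: [2.221, 2.221, 0.0]
ft_force: [-0.8, -1.3, 2.8]
grip_width: 0.4
finger_force: 1.6
```

Sinking softly here, so I'll go deeper to confirm.

Call:
jog_arm(
  plan=[
    {"dx": 0,"dy": 0,"dz": 0.01,"ax": 0,"ay": 0,"az": 0},
    {"dx": 0,"dy": 0,"dz": 0.02,"ax": 0,"ay": 0,"az": 0},
    {"dx": 0,"dy": 0,"dz": 0.025,"ax": 0,"ay": 0,"az": 0},
    {"dx": 0,"dy": 0,"dz": 0.025,"ax": 0,"ay": 0,"az": 0},
    {"dx": 0,"dy": 0,"dz": 0.025,"ax": 0,"ay": 0,"az": 0},
  ],
)

```text
t: 5.35
tcp_pos: [630.7, -75.6, 37.3]
tcp_rot: [2.22, 2.22, 0.001]
ft_force: [0.1, -2.9, 7.9]
grip_width: 0.6
finger_force: 3.8
```

Call:
jog_arm(
  plan=[
    {"dx": 0,"dy": 0,"dz": 0.008,"ax": 0,"ay": 0,"az": 0},
    {"dx": 0,"dy": 0,"dz": 0.008,"ax": 0,"ay": 0,"az": 0},
    {"dx": 0,"dy": 0,"dz": 0.008,"ax": 0,"ay": 0,"az": 0},
  ],
)

```text
t: 5.65
tcp_pos: [630.7, -75.7, 37.1]
tcp_rot: [2.22, 2.22, 0.001]
ft_force: [-4.0, -2.3, 14.7]
grip_width: 0.4
finger_force: 7.6
```

Call:
jog_arm(
  plan=[
    {"dx": 0,"dy": 0,"dz": -0.1,"ax": 0,"ay": 0,"az": 0},
    {"dx": 0,"dy": 0,"dz": -0.3,"ax": 0,"ay": 0,"az": 0},
    {"dx": 0,"dy": 0,"dz": -0.5,"ax": 0,"ay": 0,"az": 0},
    {"dx": 0.42,"dy": 0,"dz": -0.4,"ax": 0,"ay": 0,"az": 0},
    {"dx": 0.42,"dy": 0,"dz": -0.35,"ax": 0,"ay": 0,"az": 0},
    {"dx": 0.42,"dy": 0,"dz": -0.35,"ax": 0,"ay": 0,"az": 0},
  ],
)

```text
t: 6.25
tcp_pos: [629.0, -10.0, 86.1]
tcp_rot: [-2.216, -2.222, 0.003]
ft_force: [0.2, -0.3, 0.4]
grip_width: 0.7
finger_force: 0.0
```

Run:
```python
from h import *
o=bot.observe(); print(o['tcp_pos'],o['ft_force'])
s=eyes.snapshot("side")
cv2.imwrite("pics/side2.png",cv2.resize(s["frame"][150:300,180:380],(800,600),interpolation=cv2.INTER_CUBIC))
```

```text
[628.99854232  -9.98361402  86.0926184 ] [ 0.24053879 -0.34758296  0.37783244]
```

View pics/side2.png

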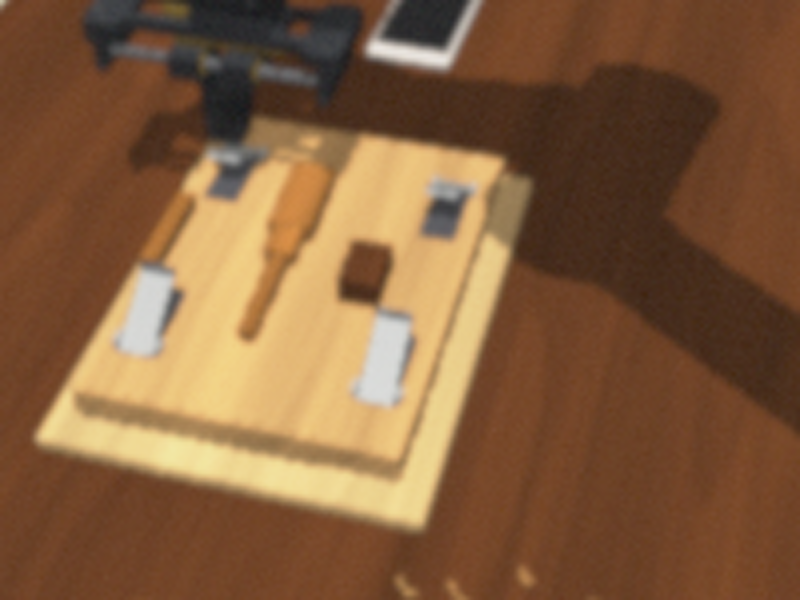

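The board is undisturbed, all four tabs are up, and the fingers at (228,130) are above the far-right tab at (235,158). Now I'll press that one.

Call:
jog_arm(
  plan=[
    {"dx": 0,"dy": 0.01,"dz": 0.05,"ax": 0,"ay": 0,"az": 0},
    {"dx": 0,"dy": 0.01,"dz": 0.08,"ax": 0,"ay": 0,"az": 0},
    {"dx": 0,"dy": 0.01,"dz": 0.11,"ax": 0,"ay": 0,"az": 0},
    {"dx": 0,"dy": 0.01,"dz": 0.14,"ax": 0,"ay": 0,"az": 0},
    {"dx": 0,"dy": 0.01,"dz": 0.16,"ax": 0,"ay": 0,"az": 0},
    {"dx": 0,"dy": 0.01,"dz": 0.18,"ax": 0,"ay": 0,"az": 0},
    {"dx": 0,"dy": 0.01,"dz": 0.18,"ax": 0,"ay": 0,"az": 0},
  ],
)

```text
t: 7.0
tcp_pos: [631.5, -12.1, 60.6]
tcp_rot: [-2.221, -2.221, 0.0]
ft_force: [0.6, 1.5, 3.1]
grip_width: 0.4
finger_force: 1.7
```

Call:
jog_arm(
  plan=[
    {"dx": 0,"dy": 0,"dz": 0.015,"ax": 0,"ay": 0,"az": 0},
    {"dx": 0,"dy": 0,"dz": 0.03,"ax": 0,"ay": 0,"az": 0},
    {"dx": 0,"dy": 0,"dz": 0.045,"ax": 0,"ay": 0,"az": 0},
    {"dx": 0,"dy": 0,"dz": 0.06,"ax": 0,"ay": 0,"az": 0},
    {"dx": 0,"dy": 0,"dz": 0.07,"ax": 0,"ay": 0,"az": 0},
    {"dx": 0,"dy": 0,"dz": 0.07,"ax": 0,"ay": 0,"az": 0},
  ],
)

```text
t: 7.6
tcp_pos: [631.5, -12.0, 50.0]
tcp_rot: [-2.221, -2.221, 0.0]
ft_force: [-0.4, 1.8, 3.5]
grip_width: 0.5
finger_force: 1.7
```

Call:
jog_arm(
  plan=[
    {"dx": 0,"dy": 0,"dz": 0.01,"ax": 0,"ay": 0,"az": 0},
    {"dx": 0,"dy": 0,"dz": 0.02,"ax": 0,"ay": 0,"az": 0},
    {"dx": 0,"dy": 0,"dz": 0.03,"ax": 0,"ay": 0,"az": 0},
    {"dx": 0,"dy": 0,"dz": 0.03,"ax": 0,"ay": 0,"az": 0},
  ],
)

```text
t: 8.0
tcp_pos: [631.6, -11.5, 47.1]
tcp_rot: [-2.221, -2.221, -0.001]
ft_force: [-4.5, 6.3, 14.8]
grip_width: 0.3
finger_force: 7.4
```

Call:
jog_arm(
  plan=[
    {"dx": 0,"dy": 0,"dz": 0.008,"ax": 0,"ay": 0,"az": 0},
    {"dx": 0,"dy": 0,"dz": 0.013,"ax": 0,"ay": 0,"az": 0},
    {"dx": 0,"dy": 0,"dz": 0.013,"ax": 0,"ay": 0,"az": 0},
  ],
)

```text
t: 8.3
tcp_pos: [631.8, -11.5, 46.8]
tcp_rot: [2.221, 2.222, 0.001]
ft_force: [-10.7, 7.2, 27.1]
grip_width: 0.6
finger_force: 14.0
```

Call:
jog_arm(
  plan=[
    {"dx": 0,"dy": 0,"dz": -0.1,"ax": 0,"ay": 0,"az": 0},
    {"dx": 0,"dy": 0,"dz": -0.4,"ax": 0,"ay": 0,"az": 0},
    {"dx": 0,"dy": 0,"dz": -0.8,"ax": 0,"ay": 0,"az": 0},
    {"dx": 0,"dy": -0.5,"dz": -1,"ax": 0,"ay": 0,"az": 0},
    {"dx": -0.5,"dy": -1,"dz": -1,"ax": 0,"ay": 0,"az": 0},
    {"dx": -1,"dy": -1,"dz": -1,"ax": 0,"ay": 0,"az": 0},
    {"dx": -1,"dy": -1,"dz": -1,"ax": 0,"ay": 0,"az": 0},
    {"dx": -1,"dy": -1,"dz": -1,"ax": 0,"ay": 0,"az": 0},
  ],
)

```text
t: 9.1
tcp_pos: [480.0, -164.4, 194.0]
tcp_rot: [2.222, 2.22, -0.002]
ft_force: [0.2, -0.1, -0.4]
grip_width: 0.7
finger_force: 0.0
```

Run:
```python
from h import *
o=bot.observe(); print(o['tcp_pos'],o['ft_force'])
s=eyes.snapshot("side"); t=eyes.snapshot("top")
cv2.imwrite("pics/s3.png",np.hstack([cv2.resize(x,(400,300),interpolation=cv2.INTER_CUBIC) for x in (s["frame"][165:285,180:340],t["frame"][145:244,165:297])]))
W=world(t)
for v in range(158,172,2): print(v,[int(x) for x in np.nan_to_num(W[v,244:276:2,2])])
```

```text
[ 479.9516293  -164.42892037  194.03780121] [ 0.20349861 -0.12316475 -0.41733366]
158 [38, 43, 41, 39, 40, 39, 41, 38, 39, 36, 43, 47, 45, 39, 37, 42]
160 [41, 39, 50, 49, 44, 42, 43, 45, 44, 46, 45, 45, 42, 35, 40, 40]
162 [34, 43, 48, 44, 45, 46, 45, 46, 43, 43, 46, 45, 46, 38, 39, 40]
164 [37, 41, 49, 42, 42, 42, 42, 42, 44, 45, 36, 42, 43, 43, 43, 42]
166 [37, 41, 47, 42, 43, 40, 43, 45, 44, 44, 42, 43, 43, 40, 42, 36]
168 [41, 39, 41, 37, 40, 41, 41, 39, 39, 35, 39, 46, 43, 40, 39, 40]
170 [41, 40, 43, 41, 39, 43, 38, 42, 40, 37, 38, 34, 41, 39, 39, 39]
```

View pics/s3.png

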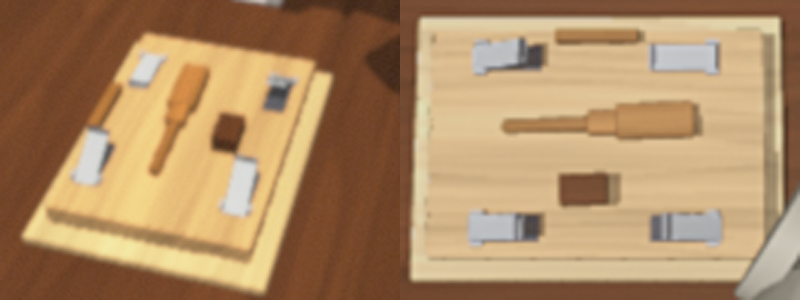

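The far-right tab, at (147,70) in the side view and (685,57) in the top view, lies flat. The other three stand up, the board and the items on it look unmoved, and the arm is clear.

```bash
python3 -c "
from station import job
print(job.finish_job())"
```

```text
the job is handed in; nothing more can be done
None
```

The far-right corner was the one that sank (about 5 mm under light pressure). I pressed its tab flat, left the other three up and finished clear; I tested only two corners (near-right was firm), and the job is handed in with no verdict shown.

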